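Pack the finned amplifiers into their colour-matched cartons

ROBOT

A 6-joint arm with a two-finger parallel gripper is mounted at the origin on the work surface. World frame = base frame: x ahead of the robot, y to its left, z up, the work surface at z = 0. Lengths are in m, angles in rad, forces in N, time in s.
With the tool pointing down it reaches from about 0.425 to 0.95 m from the base axis. Payload 3.5 kg.
Tool frame: the origin (TCP) lies midway between the tips of the shut fingers; the grasp point (between the pads) lies 19 mm behind it; z points along the fingers, y is the line along which they close (so a half turn about z gives the same grasp; the last joint's range is limited). The gripper opens to 85 mm and grips with 20 to 120 N. Pads are 22 mm wide; open, the fingers measure 114 mm over their backs; the gripper's body (76 mm by 85 mm) begins 54 mm behind the grasp point. The pads swing forward as they close: fully open they stand 13 mm farther back than shut.
Start: joints at [-1.438, 0.286, 1.577, -0, 1.279, -0.15], TCP at [0.188, -0.648, 0.231] pointing down, gripper open.
Joint ranges: [-2.77, 2.77], [-0.9, 2.22], [0.21, 2.48], [-1.53, 4.67], [0.24, 2.81], [-2.84, 2.84]. Speed limits (rad/s): [2.79, 2.79, 3.14, 3.14, 3.14, 3.14].

INTERFACE

Orientations are given as a unit quaternion [x, y, z, w].
In Python, from plant import get_state, read_camera, ctrl gives the robot as it stands.
- The arm moves only by the shell command python3 -m crank 'ROWS' [FORCE]. ROWS is JSON, a list of rows, each a list of 3 entries, a list of its own where there are three numbers: the shift along the tool's x, y, z in mm, then the turn about the tool's z in degrees, then the closure in counts, from 0 (fully open) to 255 (shut). In form: [[[tx, ty, tz], yaw, claw], ...]. A call has 1 to 10 rows; each row is the pose to reach, as a shift and turn from the pose commanded when the call began, along the tool's axes at that moment; what a row does not reach only later rows make up. A row lasts 1/10 s, in which the tool goes at most 50 mm and 8.59 degrees, less where a joint would pass 70% of its speed; a pose out of reach is approached as far as the arm can. A call with a gripper value outside its range is refused whole. The fingers move at their own pace and stop on an object; FORCE is the grip in N (left out, the last holds). Time passes only in rows, so rows that repeat a pose let the fingers close. It gives the time, the measured TCP pose, the force, the opening and the grip force at its end, in the units of the state.
- get_state(): the state, without advancing time (a new reading comes with each control period).
- read_camera(name): name is "side" or "top" or "wrist"; returns a dict with "frame" (384x512x3 uint8, blue, green, red), "range_z" (384x512 float32, m along the optical axis (not along the pixel's ray), 0 where there is no reading), "vfov" (degrees; the focal length in pixels is half the picture's height over the tangent of half this angle, whatever the lens; pixels are square), "cx", "cy" (the principal point, pixels), "origin" and "orientation" of the camera in the world. Camera axes: x right, y down, z forward; pixel columns grow to the right and rows downward; lengths in m; the calibration is good to about 2 mm. A picture is of the moment at which its call begins.
- ctrl.sign_off(): hands the job in; it is judged then, once.
The state is a dict: "time": time; "qpos": joint angles; "dq": joint speeds; "joint_efforts": joint torques, N m; "eef_pos": TCP position; "tcp_rot": TCP orientation; "contact_force": force on the tool from outside, world axes, zero at the start; "wrist_torque": the same for the moment, N m; "opening": opening from 0.0 (shut) to 1.0 (fully open); "finger_force": force on a finger pad.
Only numpy, scipy, OpenCV 4.12 (cv2) and the standard library are available. Lean on these libraries where they do the work, as an engineer would, in place of code of your own. Each camera call takes 0.05 s, during which the arm holds its last target. There are 200 camera calls.

TASK

Pack the four finned amplifier modules: set each one gently and upright into the foam recess of the carton whose label has the same colour as its terminal block, seated on the recess floor. Leave the two smooth off-white power supplies where they stand.

Things in the scene. Friction and masses are not known exactly. Their poses are not given: they have to be found in the camera images.
- amp_red: Finned amplifier, red terminal block: flat-sided rigid block 70 x 38 x 44 mm (own x, y, z), 0.18 to 0.35 kg. Top: silver fins along its length over black; the 14 mm at its -x end is the solid red block. Origin: centre of its underside; z up, x along its length. Starts upright on the table (z = 0), length within 0.4 rad of world x; grip it across the 38 mm.
- amp_yellow: Finned amplifier, yellow terminal block: flat-sided rigid block 70 x 38 x 44 mm (own x, y, z), 0.18 to 0.35 kg. Top: silver fins along its length over black; the 14 mm at its -x end is the solid yellow block. Origin: centre of its underside; z up, x along its length. Starts upright on the table (z = 0), length within 0.4 rad of world x; grip it across the 38 mm.
- amp_green: Finned amplifier, green terminal block: flat-sided rigid block 70 x 38 x 44 mm (own x, y, z), 0.18 to 0.35 kg. Top: silver fins along its length over black; the 14 mm at its -x end is the solid green block. Origin: centre of its underside; z up, x along its length. Starts upright on the table (z = 0), length within 0.4 rad of world x; grip it across the 38 mm.
- amp_blue: Finned amplifier, blue terminal block: flat-sided rigid block 70 x 38 x 44 mm (own x, y, z), 0.18 to 0.35 kg. Top: silver fins along its length over black; the 14 mm at its -x end is the solid blue block. Origin: centre of its underside; z up, x along its length. Starts upright on the table (z = 0), length within 0.4 rad of world x; grip it across the 38 mm.
- carton_red: Open black carton, fixed, 140 x 95 mm (own x, y), walls 18 mm high, 3 thick; red label 20 x 70 mm on the foam at its -x end. Grey foam top 14 mm above table; central recess 86 x 54 mm (x, y), floor 4 mm above table, takes an amplifier lengthwise, either way round (8 mm spare all round). Origin: underside centre, below recess centre; z up, x along its length, within 0.2 rad of world x.
- carton_yellow: Open black carton, fixed, 140 x 95 mm (own x, y), walls 18 mm high, 3 thick; yellow label 20 x 70 mm on the foam at its -x end. Grey foam top 14 mm above table; central recess 86 x 54 mm (x, y), floor 4 mm above table, takes an amplifier lengthwise, either way round (8 mm spare all round). Origin: underside centre, below recess centre; z up, x along its length, within 0.2 rad of world x.
- carton_green: Open black carton, fixed, 140 x 95 mm (own x, y), walls 18 mm high, 3 thick; green label 20 x 70 mm on the foam at its -x end. Grey foam top 14 mm above table; central recess 86 x 54 mm (x, y), floor 4 mm above table, takes an amplifier lengthwise, either way round (8 mm spare all round). Origin: underside centre, below recess centre; z up, x along its length, within 0.2 rad of world x.
- carton_blue: Open black carton, fixed, 140 x 95 mm (own x, y), walls 18 mm high, 3 thick; blue label 20 x 70 mm on the foam at its -x end. Grey foam top 14 mm above table; central recess 86 x 54 mm (x, y), floor 4 mm above table, takes an amplifier lengthwise, either way round (8 mm spare all round). Origin: underside centre, below recess centre; z up, x along its length, within 0.2 rad of world x.
- supply_red: Power supply, not an amplifier: same 70 x 38 x 44 mm and same red terminal block at its -x end, but the rest is off-white with a smooth top, no fins. Loose, 0.25 kg, upright on the table; to be left where it stands. Origin: centre of its underside; x along its length, z up.
- supply_blue: Power supply, not an amplifier: same 70 x 38 x 44 mm and same blue terminal block at its -x end, but the rest is off-white with a smooth top, no fins. Loose, 0.25 kg, upright on the table; to be left where it stands. Origin: centre of its underside; x along its length, z up.
There are look-alikes about, which are no part of the job. Leave any pink look-alike of the carton_red alone.

How it is judged:
At the end, for the whole second after the job is handed in: Each finned amplifier is upright (within 0.1 rad) and at rest in the carton of its colour: underside under 8 mm above the carton's (recess floor: 4 mm), centre within 12 mm of the carton's centre along each carton axis. Both power supplies are within 20 mm of their start (x of amp_red in the frame of carton_red between -0.012 and 0.012 m and y of amp_red in the frame of carton_red between -0.012 and 0.012 m and z of amp_red in the frame of carton_red below 0.008 m and angle between each of amp_red, amp_yellow, amp_green, amp_blue's own z axis and vertical below 0.1 rad and linear speed of each of amp_red, amp_yellow, amp_green, amp_blue below 0.02 m/s and x of amp_yellow in the frame of carton_yellow between -0.012 and 0.012 m and y of amp_yellow in the frame of carton_yellow between -0.012 and 0.012 m and z of amp_yellow in the frame of carton_yellow below 0.008 m and x of amp_green in the frame of carton_green between -0.012 and 0.012 m and y of amp_green in the frame of carton_green between -0.012 and 0.012 m and z of amp_green in the frame of carton_green below 0.008 m and x of amp_blue in the frame of carton_blue between -0.012 and 0.012 m and y of amp_blue in the frame of carton_blue between -0.012 and 0.012 m and z of amp_blue in the frame of carton_blue below 0.008 m and distance of each of supply_red, supply_blue from where it was at the start of the episode below 0.02 m); the robot touches nothing.
It fails at once if an amplifier drops into its carton (moves faster than 0.55 m/s with its underside below 30 mm there) instead of being lowered ((horizontal distance between amp_red and carton_red below 0.05 m and z of amp_red in the frame of carton_red below 0.03 m and linear speed of amp_red above 0.55 m/s) or (horizontal distance between amp_yellow and carton_yellow below 0.05 m and z of amp_yellow in the frame of carton_yellow below 0.03 m and linear speed of amp_yellow above 0.55 m/s) or (horizontal distance between amp_green and carton_green below 0.05 m and z of amp_green in the frame of carton_green below 0.03 m and linear speed of amp_green above 0.55 m/s) or (horizontal distance between amp_blue and carton_blue below 0.05 m and z of amp_blue in the frame of carton_blue below 0.03 m and linear speed of amp_blue above 0.55 m/s)).
It fails at once if a smooth power supply is moved more than 20 mm or tipped over ((distance of supply_red from where it was at the start of the episode above 0.02 m or angle between supply_red's own z axis and vertical above 0.3 rad) or (distance of supply_blue from where it was at the start of the episode above 0.02 m or angle between supply_blue's own z axis and vertical above 0.3 rad)).
It also fails if it takes over 99 s, if anything falls off the work surface, if the arm or the gripper's body presses on something with over 40 N, if the wrist force passes 120 N, or if a joint passes its speed limit or range.

## Working session

There is one attempt and no reset: what is moved stays moved. The work goes in short steps, Python scripts to look and compute and a shell command to move; the robot and the scene stay as the last step left them, time stands still between calls to the robot, and variables do not carry over. Pictures are saved under pics/ and viewed, at most 14 in all, crops included, and the job is handed in when it is done.

```bash
mkdir -p pics; ls
python3 - <<'E'
from plant import get_state, read_camera
import cv2,numpy as np
print(get_state())
for n in ["top","side"]:
    r=read_camera(n); cv2.imwrite(f"pics/{n}0.png",r["frame"]); np.savez(f"{n}0.npz",**r)
    print({k:v for k,v in r.items() if k not in("frame","range_z")})
E
```

```text
pics
{'time': 0.0, 'qpos': array([-1.43800592e+00,  2.87159730e-01,  1.57818548e+00,  5.65685723e-06,
        1.27859016e+00, -1.50029093e-01]), 'dq': array([-0.00074431, -0.00109058,  0.00053101, -0.00083451,  0.00018384,
        0.0014246 ]), 'joint_efforts': array([ 1.67462240e-03, -4.05979908e+01, -2.92622834e+01, -5.53748680e-05,
        5.82168315e-03,  4.93979897e-06]), 'eef_pos': array([ 0.18829114, -0.64752124,  0.22994654]), 'tcp_rot': array([ 9.90017727e-01,  1.40938027e-01,  1.28036731e-05, -1.17128951e-03]), 'contact_force': array([0.40178947, 0.24860709, 0.1092524 ]), 'wrist_torque': array([-0.03294026, -0.02436071, -0.00123851]), 'finger_force': 0.0, 'opening': 0.9992780672548092}
{'vfov': 42.44680279117744, 'cx': 252.9982212742845, 'cy': 186.65513920948933, 'origin': array([ 0.25853989, -0.00444973,  1.44415444]), 'orientation': array([-0.69962481,  0.70942055, -0.06650161,  0.05315208])}
{'vfov': 53.741481260448865, 'cx': 250.90606211930498, 'cy': 190.40823048855054, 'origin': array([0.094893  , 0.92014292, 0.77331422]), 'orientation': array([-0.16362735,  0.8768818 , -0.44204774,  0.09433028])}
```

View pics/top0.png

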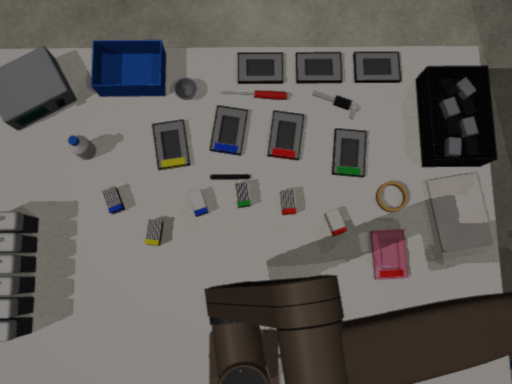

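View pics/side0.png

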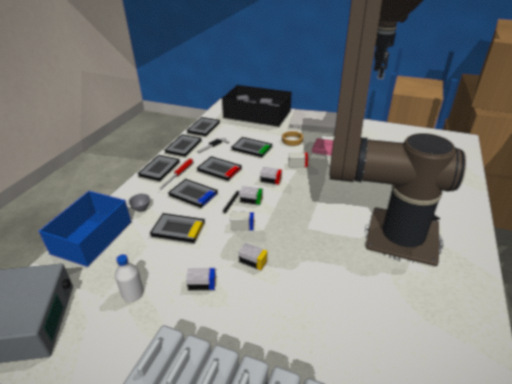

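The top view shows:

- **Amps:** blue (114,200), yellow (154,232), green (243,194), red (288,201).
- **Supplies:** (199,203) and (336,222).
- **Cartons:** yellow (171,145), blue (229,130), red (286,135), green (349,153).
- **Not part of the job:** the pink look-alike (389,255) and three unlabelled cartons along the top.

The side view agrees.

```bash
cat > h.py <<'E'
import numpy as np, cv2
from scipy.spatial.transform import Rotation as R
def cloud(r):
    h,w=r["range_z"].shape; f=h/2/np.tan(np.radians(float(r["vfov"]))/2)
    v,u=np.mgrid[:h,:w]; z=r["range_z"]
    p=np.stack([(u-r["cx"])/f*z,(v-r["cy"])/f*z,z],-1)
    return p@R.from_quat(r["orientation"]).as_matrix().T+r["origin"]
def rect(r,px,zlo,zhi,rad,P=None):
    P=cloud(r) if P is None else P
    v,u=np.mgrid[:P.shape[0],:P.shape[1]]
    m=(P[...,2]>zlo)&(P[...,2]<zhi)&(r["range_z"]>0)&(np.hypot(u-px[0],v-px[1])<rad)
    n,l,s,_=cv2.connectedComponentsWithStats(m.astype(np.uint8))
    m=l==1+np.argmax(s[1:,4])
    q=P[m]; (c,sz,a)=cv2.minAreaRect(q[:,:2].astype(np.float32)*1000)
    if sz[0]<sz[1]: a+=90; sz=sz[::-1]
    return np.round(c,1),np.round(sz,1),round((a+90)%180-90,1),round(float(np.median(q[:,2]))*1000,1),len(q)
E
python3 - <<'E'
from h import *
r=dict(np.load("top0.npz")); P=cloud(r)
print("table z",np.median(P[240:260,60:100,2]),np.median(P[180:190,300:320,2]))
for n,p in dict(blue=(114,200),yellow=(154,232),green=(243,194),red=(288,201),sblue=(199,203),sred=(336,222)).items(): print(n,rect(r,p,.034,.055,24,P))
for n,p in dict(yellow=(171,145),blue=(229,130),red=(286,135),green=(349,153)).items(): print("C",n,rect(r,p,.008,.03,34,P), rect(r,p,.0155,.03,34,P))
E
```

```text
table z 6.850457547058486e-05 -0.0002303687721036951
blue (array([468.1, 373.5]), array([71.2, 40.2]), 21.0, 42.8, 273)
yellow (array([373.3, 253.5]), array([69.8, 39.6]), -6.8, 43.2, 273)
green (array([4.798e+02, 2.000e-01]), array([70.6, 37.7]), 7.0, 43.8, 174)
red (array([ 456.5, -131.7]), array([70.2, 38.5]), 4.5, 43.6, 202)
sblue (array([457.2, 128.3]), array([70.8, 38. ]), 18.1, 43.9, 328)
sred (array([ 395. , -266.4]), array([69.8, 39.7]), 20.4, 43.8, 342)
C yellow (array([635.7, 209.3]), array([144.6, 100.4]), 8.8, 14.7, 1011) (array([693.9, 203.3]), array([59.6, 26.2]), -81.7, 18.2, 61)
C blue (array([677.1,  39. ]), array([144.2,  95.2]), -9.3, 14.5, 982) (array([619. ,  42.2]), array([82.8, 29. ]), 82.8, 17.2, 69)
C red (array([ 660. , -131.7]), array([142.6,  95.2]), -8.5, 14.5, 976) (array([ 615.8, -131.8]), array([80.8, 53. ]), 81.5, 17.7, 126)
C green (array([ 604.4, -320.1]), array([142. ,  96.7]), -5.4, 14.8, 1016) (array([ 592.1, -318.6]), array([116.5,  95.5]), -6.0, 17.6, 232)
```

```bash
cat >> h.py <<'E'
def go(x,y,z,ang):
    """mm, deg (world angle of tool x, mod 180) -> tool shift, yaw"""
    from plant import get_state
    s=get_state(); T=R.from_quat(s["tcp_rot"]); p=s["eef_pos"]*1000
    X=T.apply([1,0,0]); a=np.degrees(np.arctan2(X[1],X[0]))
    yaw=-(((ang-a)+90)%180-90)
    d=np.array([x,y,z])-p
    print("t",round(s["time"],2),"tcp",np.round(p,1),"ang",round(a,1),"tilt",np.round(T.apply([0,0,1])[:2],4),"-> shift",np.round(T.inv().apply(d),0),"yaw",round(yaw,1),"grip",round(s["opening"],2),round(s["finger_force"],1))
E
python3 -c "
from h import *
go(456,-132,110,4.5)"
```

```text
t 0.1 tcp [ 188.3 -647.6  230.1] ang 16.2 tilt [-0.0003  0.0021] -> shift [ 401. -420.  121.] yaw 11.7 grip 1.0 0.0
```

```bash
python3 -m crank '[[[401,-420,121],11.7,0],[[401,-420,121],11.7,0],[[401,-420,121],11.7,0],[[401,-420,121],11.7,0],[[401,-420,121],11.7,0],[[401,-420,121],11.7,0],[[401,-420,121],11.7,0],[[401,-420,121],11.7,0],[[401,-420,121],11.7,0],[[401,-420,121],11.7,0]]' 40
python3 -c "
from h import *
go(456,-132,110,4.5)"
```

```text
time: 1.1
eef_pos: [0.4145, -0.2119, 0.1288]
tcp_rot: [0.999, 0.039, 0.0, 0.0]
contact_force: [0.3, -0.2, -0.3]
opening: 1.001
finger_force: 0.0
t 1.1 tcp [ 414.5 -211.9  128.8] ang 4.5 tilt [ 0.0001 -0.    ] -> shift [ 48. -76.  19.] yaw -0.0 grip 1.0 0.0
```

```bash
python3 -m crank '[[[48,-76,-30],0,0],[[48,-76,-30],0,0],[[48,-76,-30],0,0],[[48,-76,-30],0,0]]'
python3 - <<'E'
from h import *
from plant import read_camera
r=read_camera("wrist"); cv2.imwrite("pics/w1.png",r["frame"]); np.savez("w1.npz",**r)
P=cloud(r); print(r["origin"]); print(P[::48,::64,2].round(3))
go(456,-132,11,4.5)
E
```

```text
time: 1.5
eef_pos: [0.4562, -0.1335, 0.1593]
tcp_rot: [0.999, 0.041, -0.0, 0.0]
contact_force: [0.1, -0.2, 0.1]
opening: 0.993
finger_force: 0.0
[ 0.53180859 -0.12729557  0.3017794 ]
[[-0.001  0.017  0.005 -0.001  0.004 -0.001 -0.001  0.014]
 [-0.002 -0.     0.    -0.    -0.001 -0.    -0.001  0.005]
 [-0.001  0.     0.017  0.001 -0.     0.001 -0.     0.015]
 [ 0.04   0.     0.044 -0.001  0.    -0.001  0.001 -0.   ]
 [ 0.044  0.    -0.    -0.     0.026 -0.001  0.001 -0.001]
 [ 0.    -0.001 -0.     0.     0.001 -0.001  0.043  0.001]
 [ 0.    -0.001  0.216 -0.    -0.     0.001  0.216  0.014]
 [-0.     0.228  0.243  0.001  0.236 -0.001  0.243  0.228]]
t 1.55 tcp [ 455.6 -134.2  158.8] ang 4.6 tilt [-0.001  0.   ] -> shift [  1.  -2. 148.] yaw 0.1 grip 1.0 0.0
```

View pics/w1.png

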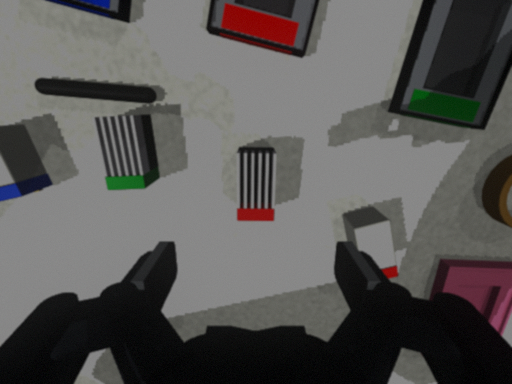

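The wrist view shows the finned red amp at (256,185), the green amp at (125,150), and the white supply at (372,240). It also catches parts of the red carton (265,25) and green carton (450,70). I'll measure the amps and supply from this frame.

Run:
```python
from h import *
r=dict(np.load("w1.npz")); P=cloud(r)
print(rect(r,(256,185),.036,.055,60,P),rect(r,(125,150),.036,.055,60,P),rect(r,(372,240),.036,.055,60,P))
```

```text
(array([ 456.9, -134.1]), array([70.2, 37.6]), 3.5, 43.8, 1544) (array([479.9,  -1.6]), array([70. , 39.4]), 7.4, 43.1, 3053) (array([ 395.6, -268.3]), array([70.7, 38.2]), 19.9, 43.7, 1668)
```

```bash
python3 -m crank '[[[1,-1,50],0,0],[[1,-1,95],0,0],[[1,-1,125],0,0],[[1,-1,148],0,0],[[1,-1,148],0,0],[[1,-1,148],0,255],[[1,-1,148],0,255],[[1,-1,148],0,255],[[1,-1,148],0,255],[[1,-1,148],0,255]]' 40
python3 -m crank '[[[0,0,0],0,255],[[0,0,0],0,255],[[0,0,0],0,255]]'
python3 -c "
from h import *
go(660,-132,80,-8.5)"
```

```text
time: 2.55
eef_pos: [0.4582, -0.1341, 0.013]
tcp_rot: [0.999, 0.039, 0.001, 0.001]
contact_force: [-0.6, -1.2, 6.0]
opening: 0.438
finger_force: 42.4
time: 2.85
eef_pos: [0.4582, -0.1341, 0.013]
tcp_rot: [0.999, 0.039, 0.001, 0.001]
contact_force: [-2.3, -0.6, 6.4]
opening: 0.44
finger_force: 42.4
t 2.85 tcp [ 458.2 -134.1   13. ] ang 4.5 tilt [ 0.0024 -0.0017] -> shift [201.  14. -67.] yaw 13.0 grip 0.44 42.4
```

```bash
python3 -m crank '[[[0,0,-30],0,255],[[10,0,-70],0,255],[[40,0,-110],5,255],[[60,0,-130],13,255],[[60,0,-130],13,255],[[60,0,-130],13,255]]'
python3 - <<'E'
from h import *
from plant import read_camera
r=read_camera("wrist"); cv2.imwrite("pics/w2.png",r["frame"]); np.savez("w2.npz",**r)
go(660,-132,80,-8.5)
E
```

```text
time: 3.45
eef_pos: [0.5158, -0.1279, 0.1403]
tcp_rot: [0.997, -0.073, -0.001, -0.0]
contact_force: [0.2, 0.4, -3.0]
opening: 0.433
finger_force: 41.5
t 3.5 tcp [ 514.7 -127.7  139. ] ang -8.4 tilt [-0.0046  0.0019] -> shift [145. -17.  58.] yaw 0.1 grip 0.44 41.5
```

View pics/w2.png

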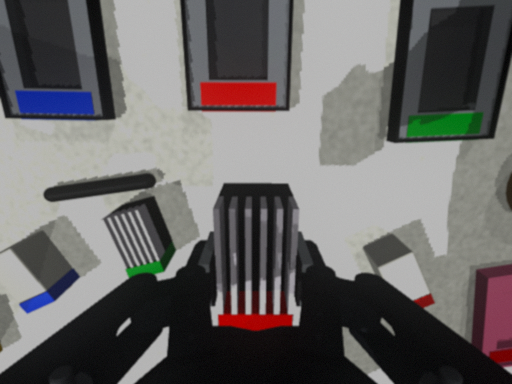

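The amp is held straight at (256,255). The red carton's label is at (238,95), the blue carton's at (55,102) and the green carton's at (445,125). I'll check the cartons against these labels.

```bash
cat >> h.py <<'E'
def label(r,c,px,rad=60):
    P=cloud(r); f=r["frame"].astype(int); b,g,rr=f[...,0],f[...,1],f[...,2]
    m={"red":(rr>2*g)&(rr>2*b)&(rr>90),"blue":(b>1.8*rr)&(b>1.8*g)&(b>80),"green":(g>1.6*rr)&(g>1.6*b)&(g>60),"yellow":(rr>2*b)&(g>2*b)&(rr>90)}[c]
    v,u=np.mgrid[:384,:512]; m=m&(np.hypot(u-px[0],v-px[1])<rad)&(r["range_z"]>0)&(P[...,2]<.025)
    m=cv2.morphologyEx(m.astype(np.uint8),cv2.MORPH_OPEN,np.ones((3,3)))>0
    q=P[m]; (cc,sz,a)=cv2.minAreaRect(q[:,:2].astype(np.float32)*1000)
    if sz[0]<sz[1]: a+=90; sz=sz[::-1]
    a=a%180-90; e=np.radians(a)
    return c,np.round(cc,1),np.round(sz,1),"ang",round(a,1),"z",round(np.median(q[:,2])*1e3,1),"carton~",np.round(np.array(cc)+55*np.array([np.cos(e),np.sin(e)]),1)
E
python3 - <<'E'
from h import *
r=dict(np.load("w2.npz"))
for c,p in dict(red=(238,95),blue=(55,102),green=(445,125)).items(): print(label(r,c,p))
E
```

```text
('red', array([ 605.5, -124.6]), array([69.6, 20.2]), 'ang', -8.3, 'z', np.float64(14.6), 'carton~', array([ 659.9, -132.6]))
('blue', array([622.9,  46.5]), array([72.1, 20.3]), 'ang', -9.3, 'z', np.float64(14.6), 'carton~', array([677.1,  37.6]))
('green', array([ 549.3, -316.3]), array([71.4, 20.4]), 'ang', -5.2, 'z', np.float64(14.5), 'carton~', array([ 604.1, -321.3]))
```

```bash
python3 -m crank '[[[50,-6,20],0,255],[[95,-10,40],0,255],[[135,-15,55],0,255],[[146,-16,62],0,255],[[146,-16,62],0,255],[[146,-16,62],0,255]]'
python3 -c "
from h import *
go(661,-132.5,18,-8.4)"
```

```text
time: 4.1
eef_pos: [0.6612, -0.1339, 0.0775]
tcp_rot: [0.997, -0.074, -0.002, -0.001]
contact_force: [0.5, 0.5, -1.7]
opening: 0.438
finger_force: 41.4
t 4.1 tcp [ 661.2 -133.9   77.5] ang -8.5 tilt [-0.0045  0.0014] -> shift [-0. -1. 60.] yaw -0.1 grip 0.44 41.4
```

```bash
python3 -m crank '[[[0,-1,20],0,255],[[0,-1,40],0,255],[[0,-1,50],0,255],[[0,-1,56],0,255],[[0,-1,60],0,255],[[0,-1,60],0,255],[[0,-1,60],0,255]]'
python3 -c "
from h import *
go(661,-132.5,18,-8.4)"
```

```text
time: 4.8
eef_pos: [0.6643, -0.1335, 0.0203]
tcp_rot: [0.997, -0.074, 0.001, 0.0]
contact_force: [0.8, 0.2, -2.3]
opening: 0.435
finger_force: 41.5
t 4.8 tcp [ 664.3 -133.5   20.3] ang -8.5 tilt [ 0.0014 -0.0005] -> shift [-3. -1.  2.] yaw -0.1 grip 0.43 41.5
```

```bash
python3 -m crank '[[[-3,0,2],0,255],[[-3,0,4],0,255],[[-3,0,4],0,255]]'
python3 -c "
from h import *
go(661,-132.5,18,-8.4)"
```

```text
time: 5.1
eef_pos: [0.6612, -0.1331, 0.0171]
tcp_rot: [0.997, -0.074, 0.0, 0.0]
contact_force: [-3.4, 0.5, 5.2]
opening: 0.438
finger_force: 42.1
t 5.1 tcp [ 661.2 -133.1   17.1] ang -8.5 tilt [ 0.0006 -0.0005] -> shift [-0. -1. -1.] yaw -0.1 grip 0.44 42.1
```

Contact force has risen to about 5 N, so the amp is seated. I'll release and raise, then head for green.

```bash
python3 -m crank '[[[0,0,0],0,150],[[0,0,0],0,80],[[0,0,0],0,0],[[0,0,0],0,0],[[0,0,0],0,0],[[0,0,-30],0,0],[[0,0,-80],0,0],[[0,0,-130],0,0],[[0,0,-130],0,0]]'
python3 -c "
from h import *
go(480,-1,80,7.2)"
```

```text
time: 6.0
eef_pos: [0.666, -0.1346, 0.1558]
tcp_rot: [0.997, -0.074, 0.008, 0.002]
contact_force: [0.4, -0.5, 0.2]
opening: 1.001
finger_force: 0.0
t 6.0 tcp [ 666.  -134.6  155.8] ang -8.5 tilt [ 0.0165 -0.0059] -> shift [-205. -105.   72.] yaw -15.7 grip 1.0 0.0
```

```bash
python3 -m crank '[[[-50,-25,0],-5,0],[[-98,-50,0],-10,0],[[-140,-70,10],-15.7,0],[[-180,-92,30],-15.7,0],[[-203,-104,50],-15.7,0],[[-203,-104,65],-15.7,0],[[-203,-104,65],-15.7,0],[[-203,-104,65],-15.7,0]]'
python3 -c "
from h import *
go(480,-1,12,7.2)"
```

```text
time: 6.8
eef_pos: [0.4761, -0.0002, 0.0809]
tcp_rot: [0.998, 0.063, 0.001, 0.0]
contact_force: [0.3, -0.2, -0.5]
opening: 1.003
finger_force: 0.0
t 6.8 tcp [ 4.761e+02 -2.000e-01  8.090e+01] ang 7.2 tilt [ 0.001  -0.0003] -> shift [ 4.  1. 69.] yaw 0.0 grip 1.0 0.0
```

```bash
python3 -m crank '[[[4,1,30],0,0],[[4,1,55],0,0],[[4,1,70],0,0],[[4,1,70],0,0],[[4,1,70],0,255],[[4,1,70],0,255],[[4,1,70],0,255],[[4,1,70],0,255],[[4,1,70],0,255],[[4,1,70],0,255]]' 40
python3 -c "
from h import *
go(604,-321,140,-5.3)"
```

```text
time: 7.8
eef_pos: [0.4808, -0.0008, 0.0117]
tcp_rot: [0.998, 0.063, 0.001, 0.0]
contact_force: [-0.0, 0.1, 6.3]
opening: 0.438
finger_force: 42.2
t 7.8 tcp [480.8  -0.8  11.7] ang 7.2 tilt [ 0.0028 -0.0007] -> shift [  82.  333. -128.] yaw 12.5 grip 0.44 42.2
```

```bash
python3 -m crank '[[[0,0,-30],0,255],[[0,0,-75],0,255],[[10,35,-105],0,255],[[22,80,-115],5,255],[[34,128,-115],10,255],[[46,176,-115],12.5,255],[[58,224,-115],12.5,255],[[70,272,-115],12.5,255],[[80,315,-115],12.5,255],[[83,333,-115],12.5,255]]'
python3 -m crank '[[[0,0,0],0,255],[[0,0,0],0,255]]'
python3 -c "
from h import *
from plant import read_camera
r=read_camera('wrist'); np.savez('w3.npz',**r); cv2.imwrite('pics/w3.png',r['frame'])
go(604.5,-321,17,-5.3)"
```

```text
time: 8.8
eef_pos: [0.6036, -0.3242, 0.1242]
tcp_rot: [0.999, -0.048, -0.0, 0.0]
contact_force: [0.1, 0.1, -2.4]
opening: 0.44
finger_force: 41.2
time: 9.0
eef_pos: [0.6026, -0.3197, 0.1238]
tcp_rot: [0.999, -0.047, -0.001, -0.001]
contact_force: [0.4, 0.7, -2.9]
opening: 0.438
finger_force: 41.2
t 9.05 tcp [ 602.7 -319.   124.1] ang -5.3 tilt [-0.0022  0.0021] -> shift [  2.   2. 107.] yaw 0.0 grip 0.44 41.2
```

View pics/w3.png

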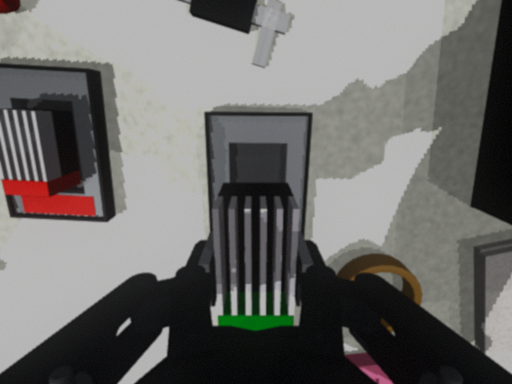

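The green amp is lined up with its carton at (258,150). The red amp sits inside its own carton at lower left (40,150). I'll lower green.

```bash
python3 -m crank '[[[1,1,35],0,255],[[1,1,65],0,255],[[1,1,80],0,255],[[1,1,90],0,255],[[1,1,98],0,255],[[1,1,103],0,255],[[1,1,103],0,255],[[1,1,103],0,255]]'
python3 -c "
from h import *
go(604.5,-321,16,-5.3)"
```

```text
time: 9.85
eef_pos: [0.6051, -0.322, 0.0234]
tcp_rot: [0.999, -0.046, 0.001, 0.0]
contact_force: [-0.1, -0.2, -1.8]
opening: 0.438
finger_force: 41.3
t 9.85 tcp [ 605.1 -322.    23.4] ang -5.3 tilt [ 0.0014 -0.001 ] -> shift [-1. -1.  7.] yaw 0.0 grip 0.44 41.3
```

```bash
python3 -m crank '[[[-1,-1,3],0,255],[[-1,-1,6],0,255],[[-1,-1,8],0,255],[[-1,-1,8],0,255]]'
python3 -c "
from h import *
go(604.5,-321,16,-5.3)"
```

```text
time: 10.25
eef_pos: [0.6038, -0.3208, 0.0158]
tcp_rot: [0.999, -0.046, 0.0, 0.0]
contact_force: [-3.0, 1.5, 4.8]
opening: 0.434
finger_force: 42.0
t 10.25 tcp [ 603.8 -320.8   15.8] ang -5.3 tilt [ 0.0002 -0.0002] -> shift [ 1.  0. -0.] yaw 0.0 grip 0.43 42.0
```

Green is seated. I'll release, raise, and move to blue at (468,373).

```bash
python3 -m crank '[[[0,0,0],0,150],[[0,0,0],0,80],[[0,0,0],0,0],[[0,0,0],0,0],[[0,0,0],0,0],[[0,0,-30],0,0],[[0,0,-80],0,0],[[0,0,-130],0,0],[[0,0,-150],0,0],[[0,0,-150],0,0]]'
python3 -c "
from h import *
go(468,373,150,21)"
```

```text
time: 11.25
eef_pos: [0.606, -0.3222, 0.1704]
tcp_rot: [0.999, -0.046, 0.004, 0.003]
contact_force: [-0.5, -0.1, -0.4]
opening: 1.003
finger_force: 0.0
t 11.25 tcp [ 606.  -322.2  170.4] ang -5.3 tilt [ 0.0085 -0.0062] -> shift [-202. -680.   15.] yaw -26.3 grip 1.0 0.0
```

```bash
python3 -m crank '[[[-201,-678,15],-26.3,0],[[-201,-678,15],-26.3,0],[[-201,-678,15],-26.3,0],[[-201,-678,15],-26.3,0],[[-201,-678,15],-26.3,0],[[-201,-678,15],-26.3,0],[[-201,-678,15],-26.3,0],[[-201,-678,15],-26.3,0],[[-201,-678,15],-26.3,0],[[-201,-678,15],-26.3,0]]'
python3 -m crank '[[[0,0,0],0,0],[[0,0,0],0,0]]'
python3 -c "
from h import *
go(468,373,150,21)"
```

```text
time: 12.25
eef_pos: [0.5043, 0.1715, 0.1516]
tcp_rot: [0.983, 0.182, -0.002, -0.0]
contact_force: [0.7, -0.4, 0.8]
opening: 0.999
finger_force: 0.0
time: 12.45
eef_pos: [0.5048, 0.1708, 0.1517]
tcp_rot: [0.983, 0.184, -0.002, 0.0]
contact_force: [-0.5, 0.3, 0.3]
opening: 1.003
finger_force: 0.0
t 12.45 tcp [504.8 170.8 151.7] ang 21.2 tilt [-0.0032 -0.0008] -> shift [  39. -202.    2.] yaw 0.2 grip 1.0 0.0
```

```bash
python3 -m crank '[[[39,-202,2],0,0],[[39,-202,2],0,0],[[39,-202,2],0,0],[[39,-202,2],0,0],[[39,-202,2],0,0],[[39,-202,2],0,0],[[39,-202,2],0,0]]'
python3 - <<'E'
from h import *
from plant import read_camera
r=read_camera('wrist'); np.savez('w4.npz',**r); cv2.imwrite('pics/w4.png',r['frame'])
print(rect(r,(256,185),.036,.055,60))
go(468,373,12,21)
E
```

```text
time: 13.15
eef_pos: [0.4708, 0.3706, 0.1508]
tcp_rot: [0.983, 0.181, -0.001, 0.001]
contact_force: [0.4, -0.4, 0.1]
opening: 0.998
finger_force: 0.0
(array([468.2, 372.3]), array([70.1, 37.8]), 21.7, 43.8, 1647)
t 13.2 tcp [471.  370.4 151. ] ang 20.9 tilt [-0.001  -0.0011] -> shift [ -2.  -4. 139.] yaw -0.1 grip 1.0 0.0
```

View pics/w4.png

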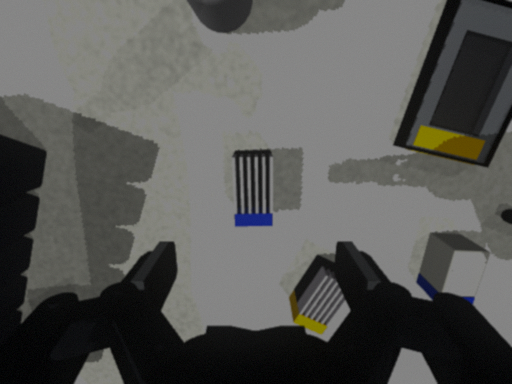

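The finned blue amp is centred at (253,188) with free space around it. The yellow carton's label is at (450,143), and I'll measure it in the same step as the grasp.

```bash
python3 -m crank '[[[-2,-3,48],-0.5,0],[[-2,-3,95],-0.5,0],[[-2,-3,125],-0.5,0],[[-2,-3,140],-0.5,0],[[-2,-3,140],-0.5,0],[[-2,-3,140],-0.5,255],[[-2,-3,140],-0.5,255],[[-2,-3,140],-0.5,255],[[-2,-3,140],-0.5,255],[[-2,-3,140],-0.5,255]]' 40
python3 -m crank '[[[0,0,0],0,255],[[0,0,0],0,255]]'
python3 - <<'E'
from h import *
r=dict(np.load("w4.npz")); print(label(r,"yellow",(450,143)))
go(677,38,130,-9.3)
E
```

```text
time: 14.2
eef_pos: [0.4689, 0.3752, 0.014]
tcp_rot: [0.982, 0.187, 0.002, -0.0]
contact_force: [-0.5, -1.6, 6.1]
opening: 0.439
finger_force: 42.9
time: 14.4
eef_pos: [0.4689, 0.3752, 0.014]
tcp_rot: [0.982, 0.187, 0.002, -0.0]
contact_force: [-0.4, -1.1, 6.6]
opening: 0.44
finger_force: 42.9
('yellow', array([580.4, 202.2]), array([70.6, 20.4]), 'ang', 8.4, 'z', np.float64(14.5), 'carton~', array([634.8, 210.2]))
t 14.4 tcp [468.9 375.2  14. ] ang 21.5 tilt [0.0034 0.0013] -> shift [  70.  390. -116.] yaw 30.8 grip 0.44 42.9
```

```bash
python3 -m crank '[[[0,0,-30],0,255],[[0,0,-75],0,255],[[8,35,-116],0,255],[[17,85,-120],8,255],[[26,134,-120],16,255],[[35,183,-120],24,255],[[44,232,-120],30.8,255],[[53,280,-120],30.8,255],[[61,328,-120],30.8,255],[[67,370,-120],30.8,255]]'
python3 -m crank '[[[0,0,0],0,255],[[0,0,0],0,255]]'
python3 - <<'E'
from h import *
from plant import read_camera
go(677.5,38,17,-9.3)
E
```

```text
time: 15.4
eef_pos: [0.6655, 0.0528, 0.1306]
tcp_rot: [0.997, -0.081, -0.001, -0.0]
contact_force: [-0.4, 0.0, -2.1]
opening: 0.438
finger_force: 41.8
time: 15.6
eef_pos: [0.6647, 0.054, 0.1304]
tcp_rot: [0.997, -0.082, -0.001, -0.0]
contact_force: [-0.4, 0.4, -2.8]
opening: 0.439
finger_force: 41.8
t 15.6 tcp [664.7  54.  130.4] ang -9.4 tilt [-0.0025  0.0009] -> shift [ 16.  14. 113.] yaw -0.1 grip 0.44 41.8
```

```bash
python3 -m crank '[[[15,14,20],0,255],[[15,14,50],0,255],[[15,14,75],0,255],[[15,14,88],0,255],[[15,14,98],0,255],[[15,14,105],0,255],[[15,14,105],0,255],[[15,14,105],0,255],[[15,14,105],0,255]]'
python3 -c "
from h import *
go(677.5,38,17,-9.3)"
```

```text
time: 16.5
eef_pos: [0.6789, 0.0386, 0.0282]
tcp_rot: [0.997, -0.081, 0.001, -0.0]
contact_force: [0.6, 0.5, -2.6]
opening: 0.437
finger_force: 41.8
t 16.5 tcp [678.9  38.6  28.2] ang -9.3 tilt [ 0.0025 -0.0002] -> shift [-1.  1. 11.] yaw 0.0 grip 0.44 41.8
```

```bash
python3 -m crank '[[[-1,1,4],0,255],[[-1,1,7],0,255],[[-1,1,10],0,255],[[-1,1,11],0,255],[[-1,1,11],0,255]]'
python3 -c "
from h import *
go(677.5,38,17,-9.3)"
```

```text
time: 17.0
eef_pos: [0.677, 0.0376, 0.0181]
tcp_rot: [0.997, -0.081, -0.0, 0.0]
contact_force: [-5.4, 0.1, 7.2]
opening: 0.439
finger_force: 43.0
t 17.0 tcp [677.   37.6  18.1] ang -9.3 tilt [-0.0007 -0.0002] -> shift [ 0. -0.  1.] yaw 0.0 grip 0.44 43.0
```

```bash
python3 -m crank '[[[0,0,0],0,150],[[0,0,0],0,80],[[0,0,0],0,0],[[0,0,0],0,0],[[0,0,0],0,0],[[0,0,-30],0,0],[[0,0,-80],0,0],[[0,0,-130],0,0],[[0,0,-130],0,0],[[0,0,-130],0,0]]'
python3 -c "
from h import *
go(373,253,150,-6.8)"
```

```text
time: 18.0
eef_pos: [0.6781, 0.0377, 0.1484]
tcp_rot: [0.997, -0.081, 0.002, 0.0]
contact_force: [0.1, 0.2, -1.0]
opening: 1.002
finger_force: 0.0
t 18.0 tcp [678.1  37.7 148.4] ang -9.3 tilt [ 0.0049 -0.0004] -> shift [-336. -163.   -3.] yaw -2.5 grip 1.0 0.0
```

```bash
python3 -m crank '[[[-336,-163,-3],-2.5,0],[[-336,-163,-3],-2.5,0],[[-336,-163,-3],-2.5,0],[[-336,-163,-3],-2.5,0],[[-336,-163,-3],-2.5,0],[[-336,-163,-3],-2.5,0],[[-336,-163,-3],-2.5,0],[[-336,-163,-3],-2.5,0],[[-336,-163,-3],-2.5,0],[[-336,-163,-3],-2.5,0]]'
python3 - <<'E'
from h import *
from plant import read_camera
r=read_camera('wrist'); np.savez('w5.npz',**r); cv2.imwrite('pics/w5.png',r['frame'])
print(rect(r,(256,185),.036,.055,60))
go(373,253,12,-6.8)
E
```

```text
time: 19.0
eef_pos: [0.3707, 0.2527, 0.1474]
tcp_rot: [0.998, -0.059, -0.001, 0.001]
contact_force: [0.2, -1.0, 0.1]
opening: 1.002
finger_force: 0.0
(array([373.5, 252.3]), array([69.6, 38. ]), -6.9, 43.8, 1726)
t 19.05 tcp [371.5 252.5 147.8] ang -6.8 tilt [-0.0012 -0.0009] -> shift [  2.  -1. 136.] yaw 0.0 grip 1.0 0.0
```

View pics/w5.png

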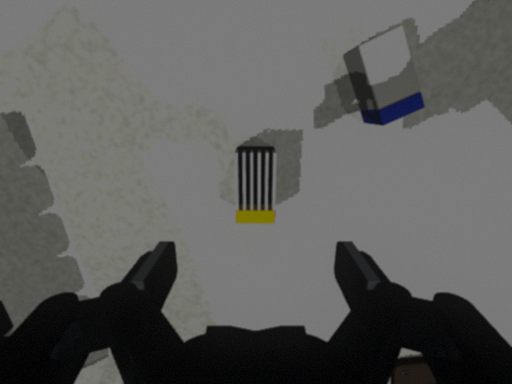

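The yellow amp is centred at (256,185) between the fingers, and the blue supply at (385,75) is well clear. I'll grasp it.

```bash
python3 -m crank '[[[1,0,48],0,0],[[1,0,92],0,0],[[1,0,122],0,0],[[1,0,136],0,0],[[1,0,136],0,0],[[1,0,136],0,255],[[1,0,136],0,255],[[1,0,136],0,255],[[1,0,136],0,255],[[1,0,136],0,255]]' 40
python3 -m crank '[[[0,0,0],0,255],[[0,0,0],0,255]]'
python3 - <<'E'
from h import *
go(635,210,130,8.5)
E
```

```text
time: 20.05
eef_pos: [0.3737, 0.2532, 0.0141]
tcp_rot: [0.998, -0.059, 0.001, -0.0]
contact_force: [0.6, -0.8, 5.9]
opening: 0.439
finger_force: 42.6
time: 20.25
eef_pos: [0.3737, 0.2532, 0.0141]
tcp_rot: [0.998, -0.059, 0.001, -0.0]
contact_force: [0.4, -1.2, 5.9]
opening: 0.437
finger_force: 42.8
t 20.25 tcp [373.7 253.2  14.1] ang -6.8 tilt [0.0026 0.0007] -> shift [ 265.   12. -115.] yaw -15.3 grip 0.44 42.8
```

```bash
python3 -m crank '[[[0,0,-30],0,255],[[0,0,-75],0,255],[[30,1,-112],-4,255],[[78,4,-117],-10,255],[[126,6,-117],-15.3,255],[[174,8,-117],-15.3,255],[[222,10,-117],-15.3,255],[[255,12,-117],-15.3,255],[[264,12,-117],-15.3,255],[[264,12,-117],-15.3,255]]'
python3 - <<'E'
from h import *
from plant import read_camera
r=read_camera('wrist'); cv2.imwrite('pics/w6.png',r['frame'])
go(635,210,18,8.5)
E
```

```text
time: 21.25
eef_pos: [0.6332, 0.2091, 0.1283]
tcp_rot: [0.997, 0.074, -0.001, 0.0]
contact_force: [-0.3, 0.7, -3.0]
opening: 0.436
finger_force: 41.7
t 21.3 tcp [631.9 209.6 128.2] ang 8.5 tilt [-0.0034 -0.0002] -> shift [  3.   0. 110.] yaw -0.0 grip 0.44 41.7
```

View pics/w6.png

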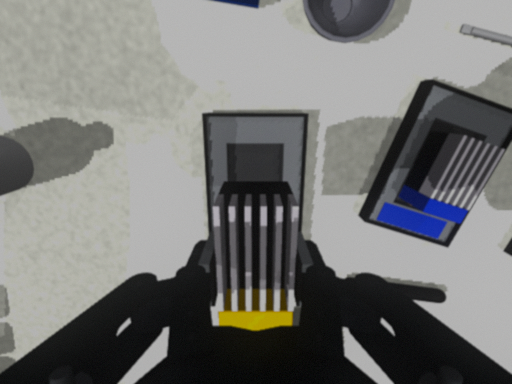

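The yellow amp is lined up over its carton at (256,150), and the blue amp is in its carton at (445,165). I'll lower yellow.

```bash
python3 -m crank '[[[2,0,35],0,255],[[2,0,62],0,255],[[2,0,80],0,255],[[2,0,92],0,255],[[2,0,100],0,255],[[2,0,104],0,255],[[2,0,104],0,255],[[2,0,104],0,255]]'
python3 -c "
from h import *
go(635,210,17,8.5)"
```

```text
time: 22.1
eef_pos: [0.636, 0.2101, 0.0269]
tcp_rot: [0.997, 0.074, 0.001, -0.0]
contact_force: [-0.5, -0.9, -2.9]
opening: 0.441
finger_force: 41.7
t 22.1 tcp [636.  210.1  26.9] ang 8.5 tilt [0.002  0.0004] -> shift [-1. -0. 10.] yaw 0.0 grip 0.44 41.7
```

```bash
python3 -m crank '[[[-1,0,4],0,255],[[-1,0,7],0,255],[[-1,0,9],0,255],[[-1,0,10],0,255],[[-1,0,10],0,255]]'
python3 -c "
from h import *
go(635,210,17,8.5)"
```

```text
time: 22.6
eef_pos: [0.6346, 0.2098, 0.0182]
tcp_rot: [0.997, 0.074, -0.0, 0.0]
contact_force: [-6.0, -0.5, 7.7]
opening: 0.433
finger_force: 42.9
t 22.6 tcp [634.6 209.8  18.2] ang 8.5 tilt [-0.0001 -0.0002] -> shift [ 0. -0.  1.] yaw 0.0 grip 0.43 42.9
```

```bash
python3 -m crank '[[[0,0,0],0,150],[[0,0,0],0,80],[[0,0,0],0,0],[[0,0,0],0,0],[[0,0,0],0,0],[[0,0,-30],0,0],[[0,0,-80],0,0],[[0,0,-130],0,0],[[-40,-30,-150],0,0],[[-80,-60,-170],0,0]]'
python3 -m crank '[[[-150,60,-60],0,0],[[-150,60,-60],0,0],[[-150,60,-60],0,0],[[-150,60,-60],0,0],[[-150,60,-60],0,0]]'
python3 - <<'E'
from h import *
from plant import read_camera
r=read_camera("top"); P=cloud(r); cv2.imwrite("pics/top9.png",cv2.resize(r["frame"][60:260,80:420],None,fx=2,fy=2))
C=dict(yellow=((171,145),635,210,8.5),blue=((229,130),677,38,-9.3),red=((286,135),660,-132.5,-8.4),green=((349,153),604,-321,-5.3))
for n,(p,x,y,a) in C.items():
    q=rect(r,p,.038,.06,34,P); e=np.radians(a); d=q[0]-[x,y]
    print(n,q,"in carton",np.round([d[0]*np.cos(e)+d[1]*np.sin(e),-d[0]*np.sin(e)+d[1]*np.cos(e)],1))
for n,p in dict(sblue=(199,203),sred=(336,222)).items(): print(n,rect(r,p,.034,.055,24,P))
E
```

```text
time: 23.6
eef_pos: [0.5532, 0.254, 0.1855]
tcp_rot: [0.997, 0.073, 0.002, -0.001]
contact_force: [-0.2, -0.0, 0.3]
opening: 1.001
finger_force: 0.0
time: 24.1
eef_pos: [0.412, 0.1718, 0.2444]
tcp_rot: [0.997, 0.074, 0.002, -0.0]
contact_force: [0.3, 0.2, -0.2]
opening: 0.999
finger_force: 0.0
yellow (array([633.4, 211.1]), array([72. , 38.9]), 7.5, 46.9, 226) in carton [-1.4  1.3]
blue (array([674.9,  39.6]), array([70.7, 38.4]), -9.7, 47.1, 201) in carton [-2.3  1.2]
red (array([ 660.4, -131.3]), array([74.2, 38. ]), -8.4, 48.0, 191) in carton [0.2 1.2]
green (array([ 602.4, -318.8]), array([72.4, 39.3]), -5.9, 47.5, 254) in carton [-1.8  2. ]
sblue (array([457.6, 128.1]), array([70.9, 37.6]), 16.6, 43.6, 208)
sred (array([ 395.1, -266.8]), array([69.8, 39.5]), 20.0, 43.4, 342)
```

View pics/top9.png

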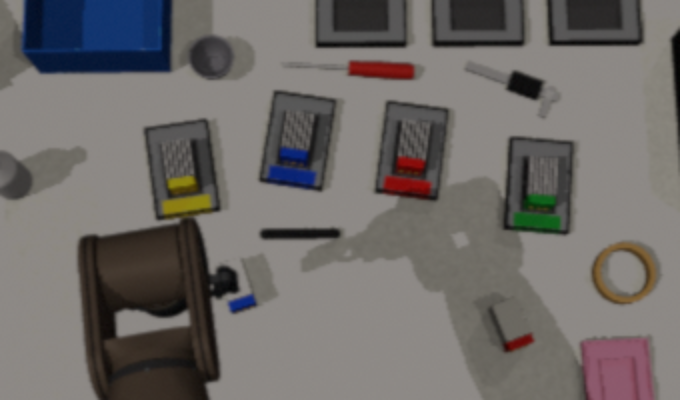

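All four amps are in the cartons of their own colour: yellow (180,170), blue (297,135), red (412,145) and green (541,180). Their tops are at about 48 mm, so they are on the recess floors, and they are within 3 mm of centre. Both supplies are where they started. I'll hand in.

```bash
python3 -m crank '[[[0,0,0],0,0],[[0,0,0],0,0],[[0,0,0],0,0]]' && python3 -c "
from plant import ctrl
print(ctrl.sign_off())"
```

```text
time: 24.45
eef_pos: [0.4134, 0.1726, 0.2421]
tcp_rot: [0.997, 0.074, -0.001, 0.0]
contact_force: [-0.0, -0.1, -0.3]
opening: 1.001
finger_force: 0.0
the job is handed in; nothing more can be done
None
```

All four finned amplifiers are seated upright in their matching cartons, within about 3 mm of centre, both power supplies are where they started, and the job was handed in at about 24.5 s; the sign-off returned no verdict.

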